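# Confirm a picked kit on three rocker keys

## Task

Confirm the kit at the three parts stations: with the fingertips, lightly press the domed button on the raised near end of the black rocker in front of the tray with the circuit board, then of the one with the bolts, then of the one with the white connector housings, so that each rocks fully over and stays over. Take nothing out of the trays and leave the loose things round the stations where they lie.

Things in the scene. Friction and masses are not known exactly. Their poses are not given: they have to be found in the camera images.
- board_station: station whose tray holds a green circuit board, 36x60x12 mm. The three stations are alike, fixed, and swap places. 56 mm wide; origin on the bench where housing and tray meet, x from rocker to tray (roughly away from the robot). x -82..0 mm: grey housing 20 mm high, black rocker on top of it with a domed grey press button on its near half; x 0..80 mm: open tray, walls 18 mm high
- board_pad_spot (a point): where to press at the board station: top of the round grey domed press button (24 mm across, standing 8.5 mm out of the plate) on the near half of its rocker, 24 mm from the axis. About 50 mm above the bench at the start; sinks about 9 mm as the rocker goes over. Then the sprung button yields up to 7 mm into the rocker: it starts at 3.3 N, 0.6 N more for each mm. Moves with the rocker
- board_rocker (a joint): angle of the board station's rocker: 0 to 0.04 rad at the start (near end up), 0.36 rad fully over (near end down). Plate 76 mm long, 38 mm wide, pivoted near its middle on a cross axis at station x -41 mm, z 36 mm. About 1.5 N of steady resistance at the spot; stays where it is left; at 0.36 rad a hard stop
- bolt_station: station whose tray holds two steel hexagon bolts standing on their heads, 17x15x34 mm. The three stations are alike, fixed, and swap places. 56 mm wide; origin on the bench where housing and tray meet, x from rocker to tray (roughly away from the robot). x -82..0 mm: grey housing 20 mm high, black rocker on top of it with a domed grey press button on its near half; x 0..80 mm: open tray, walls 18 mm high
- bolt_pad_spot (a point): where to press at the bolt station: top of the round grey domed press button (24 mm across, standing 8.5 mm out of the plate) on the near half of its rocker, 24 mm from the axis. About 50 mm above the bench at the start; sinks about 9 mm as the rocker goes over. Then the sprung button yields up to 7 mm into the rocker: it starts at 3.3 N, 0.6 N more for each mm. Moves with the rocker
- bolt_rocker (a joint): angle of the bolt station's rocker: 0 to 0.04 rad at the start (near end up), 0.36 rad fully over (near end down). Plate 76 mm long, 38 mm wide, pivoted near its middle on a cross axis at station x -41 mm, z 36 mm. About 1.5 N of steady resistance at the spot; stays where it is left; at 0.36 rad a hard stop
- clip_station: station whose tray holds two small white connector housings, 15x24x13 mm. The three stations are alike, fixed, and swap places. 56 mm wide; origin on the bench where housing and tray meet, x from rocker to tray (roughly away from the robot). x -82..0 mm: grey housing 20 mm high, black rocker on top of it with a domed grey press button on its near half; x 0..80 mm: open tray, walls 18 mm high
- clip_pad_spot (a point): where to press at the clip station: top of the round grey domed press button (24 mm across, standing 8.5 mm out of the plate) on the near half of its rocker, 24 mm from the axis. About 50 mm above the bench at the start; sinks about 9 mm as the rocker goes over. Then the sprung button yields up to 7 mm into the rocker: it starts at 3.3 N, 0.6 N more for each mm. Moves with the rocker
- clip_rocker (a joint): angle of the clip station's rocker: 0 to 0.04 rad at the start (near end up), 0.36 rad fully over (near end down). Plate 76 mm long, 38 mm wide, pivoted near its middle on a cross axis at station x -41 mm, z 36 mm. About 1.5 N of steady resistance at the spot; stays where it is left; at 0.36 rad a hard stop
- board: the circuit board, lying loose in its tray; origin at the centre of its underside. To be left alone
- bolt_a: a bolt, standing loose in the tray; origin at the centre of its underside. To be left alone
- bolt_b: the other bolt, standing loose in the tray; origin at the centre of its underside. To be left alone
- clip_a: a connector housing, loose in the tray; origin at the centre of its underside. To be left alone
- clip_b: the other connector housing, loose in the tray; origin at the centre of its underside. To be left alone
- marker: a felt marker 18x18x132 mm, loose on the bench on the robot's left of the stations; its own y is its length; origin at the centre of its underside. To be left alone
- gauge: a pin gauge 21x18x110 mm, loose on the bench behind the trays; its own y is its length; origin at the centre of its underside. To be left alone
- tweezers: steel tweezers 16x9x120 mm, loose on the bench between the robot and the stations; its own y is its length; origin at the centre of its underside. To be left alone

How it is judged:
By the outcome, as a careful person would: the job done as asked, in the order asked, and still so for the second after the job is handed in, with the robot touching nothing.
It also fails if it takes over 32 s, if anything falls off the work surface, if the arm or the gripper's body presses on something with over 40 N, if the wrist force passes 120 N, or if a joint passes its speed limit or range.

## Robot

A 6-joint arm with a two-finger parallel gripper is mounted at the origin on a cart in front of the work surface, level with it; the furniture and walls round the work are solid. World frame = base frame: x ahead of the robot, y to its left, z up, the work surface at z = 0. Lengths are in m, angles in degrees, forces in N, time in s.
With the tool pointing down it reaches from about 0.35 to 0.975 m from the base axis. Payload 17.4 kg.
Tool frame: the origin (TCP) lies between the finger pads; the fingertips stand 25 mm ahead of it and the grasp point (between the pads) lies 6 mm ahead of it; y points along the fingers, x is the direction in which the jaws open and shut, and the axes are right-handed (so a half turn about y gives the same grasp; the last joint's range is limited). The gripper opens to 85 mm and grips with 20 to 120 N. Pads are 22 mm wide; open, the fingers measure 114 mm over their backs; the gripper's body (76 mm by 85 mm) begins 54 mm behind the grasp point. The pads swing forward as they close: fully open they stand 13 mm farther back than shut.
Start: joints at [-71.666, 6.646, 82.598, -0, 90.757, -2.166], TCP at [0.236, -0.632, 0.256] pointing down, gripper open.
Joint ranges: [-162.19, 162.19], [-47.58, 125.68], [4.15, 143.07], [-65.23, 245.23], [0.69, 171.88], [-170.13, 170.13]. Speed limits (degrees/s): [108.29, 108.29, 127.2, 180, 180, 180].

## Interface

Orientations are given as a 3x3 rotation matrix whose columns are the frame's x, y, z axes.
In Python, from bench import manip gives the robot as it stands.
- The arm moves only by the shell command python3 -m creep 'ROWS' [OPENING] [FORCE]. ROWS is a JSON object of lists of equal length, an entry for each row: "travel": the shift along the tool's x, y, z in m, a list of three; "yaw": the turn about the tool's y in rad. A call has exactly 8 rows; each row is the pose to reach, as a shift and turn from the pose commanded when the call began, along the tool's axes at that moment; what a row does not reach only later rows make up. A row lasts 1/10 s, in which the tool goes at most 50 mm and 8.59 degrees, less where a joint would pass 70% of its speed; a pose out of reach is approached as far as the arm can. A call with a gripper value outside its range is refused whole. OPENING is the closure, from 0 (fully open) to 1 (shut), set as the call begins (- or left out, the last holds). The fingers move at their own pace and stop on an object; FORCE is the grip in N (left out, the last holds). Time passes only in rows, so rows that repeat a pose let the fingers close, or fill a call up. It gives the time, the measured TCP pose, the force and the opening at its end, in the units of the state.
- manip.read_state(): the state, without advancing time (a new reading comes with each control period).
- manip.capture(name): name is "scene" or "top" or "wrist"; returns the picture (420x560x3 uint8, red, green, blue); there is no depth.
- manip.camera_model(name): a dict with "fx", "fy", "cx", "cy" (pixels), "cam_to_world" (4x4, takes a point from camera to world coordinates). Camera axes: x right, y up, looking along -z (the intrinsics and any distortion apply to the point x, -y, -z); pixel columns grow to the right and rows downward; lengths in m; the calibration is good to about 2 mm. A picture is of the moment at which its call begins: read the wrist's pose just before it. camera_model takes no time and is no camera call; for the wrist camera it gives the pose at the moment of the call.
- manip.sign_off(): hands the job in, once; it reports no verdict.
The state is a dict: "clock": time; "q": joint angles; "joint_velocities": joint speeds; "joint_efforts": joint torques, N m; "tcp_pos": TCP position; "orientation": TCP orientation; "contact_force": force on the tool from outside, world axes, zero at the start; "moment": the same for the moment, N m; "opening": finger opening in m.
Only numpy, scipy, OpenCV 4.12 (cv2) and the standard library are available. Lean on these libraries where they do the work, as an engineer would, in place of code of your own. Each camera call takes 0.05 s, during which the arm holds its last target.

## Working session

There is one attempt and no reset: what is moved stays moved. The work goes in short steps, Python scripts to look and compute and a shell command to move; the robot and the scene stay as the last step left them, time stands still between calls to the robot, and variables do not carry over. Pictures are saved under pics/ and viewed, and the job is handed in when it is done.

```bash
ls; mkdir -p pics
python3 - <<'E'
from bench import manip
import cv2,numpy as np
s=manip.read_state();print(s)
for n in("scene","top"):
    im=manip.capture(n);cv2.imwrite(f"pics/{n}0.png",im[...,::-1]);m=manip.camera_model(n);print(n,m)
E
```

```text
pics
{'clock': 0.0, 'q': array([-7.16651151e+01,  6.67250691e+00,  8.26377980e+01, -4.83048081e-05,
        9.07568642e+01, -2.16554276e+00]), 'joint_velocities': array([ 3.23518682e-02,  9.07187686e-05,  7.32593164e-02,  5.57632297e-03,
       -1.33362381e-01,  1.04965376e-01]), 'joint_efforts': array([ 1.56330985e-03, -7.31988931e+01, -6.32487845e+01,  1.25537185e-04,
        6.23716362e-03, -4.78735114e-05]), 'tcp_pos': array([ 0.2363324 , -0.63208414,  0.25555896]), 'orientation': array([[ 3.50214147e-01, -3.69577834e-04,  9.36669587e-01],
       [-9.36668927e-01,  1.11254212e-03,  3.50214339e-01],
       [-1.17151582e-03, -9.99999313e-01,  4.34559148e-05]]), 'contact_force': array([-0.4682499 ,  0.01002742, -1.01125166]), 'moment': array([ 8.28337040e-05, -2.22949994e-02, -1.85996555e-02]), 'opening': 0.08539090422963795}
scene {'fx': 442.8834026165393, 'fy': 442.8834026165393, 'cx': 279.54746355004846, 'cy': 208.22824035667514, 'cam_to_world': array([[ 0.72788742, -0.5194109 ,  0.4476519 ,  0.97476403],
       [ 0.68562022,  0.56105644, -0.4638325 , -0.52752655],
       [-0.01023833,  0.64453703,  0.76450454,  0.73999023],
       [ 0.        ,  0.        ,  0.        ,  1.        ]])}
top {'fx': 425.00754330287367, 'fy': 425.00754330287367, 'cx': 283.74814978297087, 'cy': 199.7968351300004, 'cam_to_world': array([[ 0.00499078,  0.99007067, -0.14048192,  0.4253899 ],
       [-0.99998105,  0.00544775,  0.00286847, -0.11371897],
       [ 0.0036053 ,  0.14046494,  0.99007909,  0.92122472],
       [ 0.        ,  0.        ,  0.        ,  1.        ]])}
```

View pics/scene0.png

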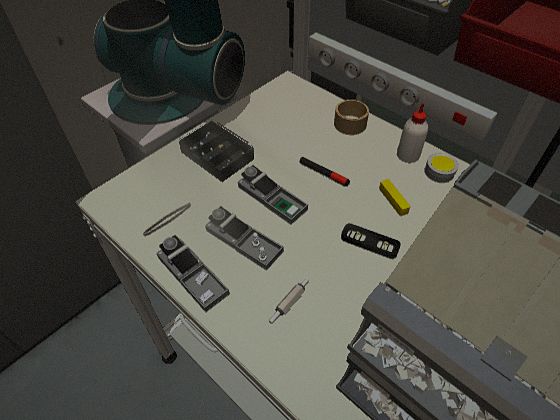

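View pics/top0.png

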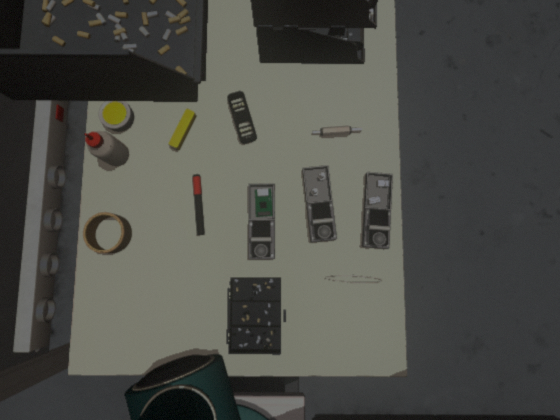

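Top view: board station dome is near (261,251), bolts (324,231) and clips (379,239). An organiser box sits in front of the board station and the tweezers are near (352,279). I'll enlarge the crops for measurement.

Run:
```python
import cv2,numpy as np
im=cv2.imread("pics/top0.png")
c=im[155:275,235:405]
cv2.imwrite("pics/topc.png",cv2.resize(np.clip(c*1.6,0,255).astype(np.uint8),None,fx=4.7,fy=4.7,interpolation=cv2.INTER_CUBIC))
im=cv2.imread("pics/scene0.png")
c=im[155:315,145:315]
cv2.imwrite("pics/scenec.png",cv2.resize(np.clip(c*1.6,0,255).astype(np.uint8),None,fx=3.7,fy=3.7,interpolation=cv2.INTER_CUBIC))
```

```text
(no output)
```

View pics/topc.png

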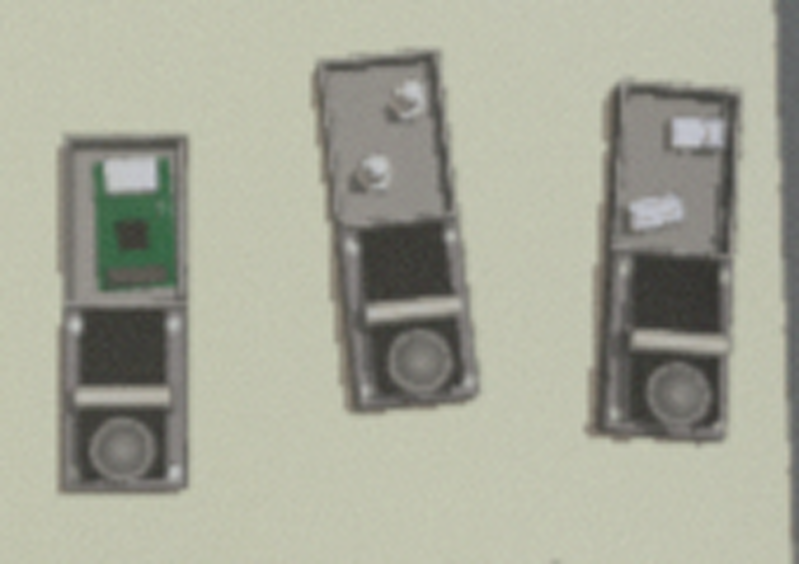

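View pics/scenec.png

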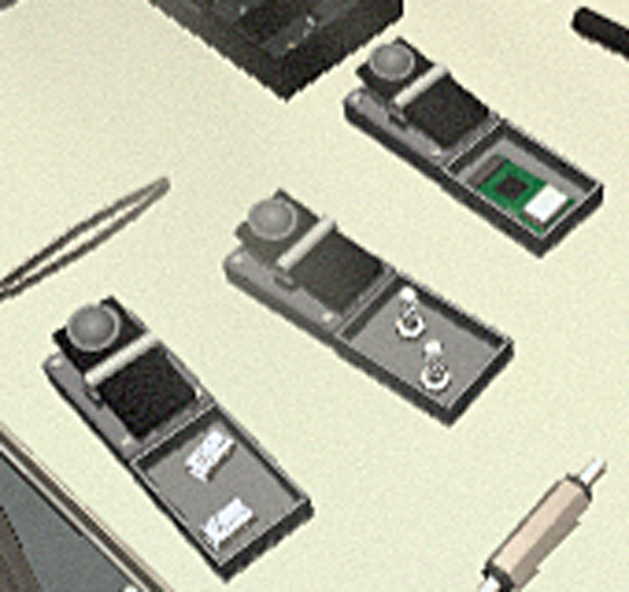

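The dome circles are clear in both crops: top (123,449), (419,360), (679,393), and scene (392,60), (272,217), (94,327). I'll triangulate them and check against the expected height of about 50 mm.

```bash
cat > h.py <<'E'
import numpy as np
from bench import manip
def ray(n,u,v,m=None):
    m=m or manip.camera_model(n);T=m["cam_to_world"]
    d=T[:3,:3]@np.array([(u-m["cx"])/m["fx"],-(v-m["cy"])/m["fy"],-1]);return T[:3,3],d/np.linalg.norm(d)
def plane(n,u,v,z):
    o,d=ray(n,u,v);return o+d*(z-o[2])/d[2]
def tri(r):
    A=sum(np.eye(3)-np.outer(d,d) for o,d in r);b=sum((np.eye(3)-np.outer(d,d))@o for o,d in r)
    p=np.linalg.solve(A,b);return p,[np.linalg.norm((np.eye(3)-np.outer(d,d))@(p-o)) for o,d in r]
E
python3 - <<'E'
from h import *
t=lambda x,y:("top",235+(x+.5)/4.7-.5,155+(y+.5)/4.7-.5)
s=lambda x,y:("scene",145+(x+.5)/3.7-.5,155+(y+.5)/3.7-.5)
np.set_printoptions(precision=4,suppress=True)
D={'board':((123,449),(392,60),(123,137),(75,397,169,396)),'bolt':((419,360),(272,217),(378,58),(368,312,460,303)),'clip':((679,393),(94,327),(679,90),(630,338,727,345))}
for k,(a,b,e,bar) in D.items():
    p,r=tri([ray(*t(*a)),ray(*s(*b))]);q=plane(*t(*a),.048);f=plane(*t(*e),.018)
    b1=plane(*t(*bar[:2]),.04);b2=plane(*t(*bar[2:]),.04);bm=(b1+b2)/2
    print(k,p,np.array(r)*1e3,'top@48',q,'scene@48',plane(*s(*b),.048),'end',f,'ax',(f-q)[:2]/np.linalg.norm((f-q)[:2]),'dist',np.linalg.norm((f-q)[:2]),'bar len',np.linalg.norm(b1-b2),'spot-bar',np.linalg.norm((bm-q)[:2]))
for n,z in(('box corner',.04),):
    for u,v in((230,278),(281,278),(230,352),(281,352)): print(plane('top',u,v,z))
print('tweez',plane('top',325,278,0),plane('top',381,280,0))
E
```

```text
board [ 0.4454 -0.0696  0.0434] [0.0256 0.0256] top@48 [ 0.4453 -0.0699  0.048 ] scene@48 [ 0.4489 -0.0727  0.048 ] end [ 0.5882 -0.0666  0.018 ] ax [0.9997 0.023 ] dist 0.1429869555717037 bar len 0.041326696432950505 spot-bar 0.023138495983343294
bolt [ 0.4846 -0.1996  0.0436] [0.4924 0.4924] top@48 [ 0.4846 -0.1988  0.048 ] scene@48 [ 0.4874 -0.202   0.048 ] end [ 0.6259 -0.1839  0.018 ] ax [0.9945 0.1046] dist 0.142148286203689 bar len 0.04099347071022266 spot-bar 0.023797667500589804
clip [ 0.4712 -0.3131  0.0429] [0.2543 0.2543] top@48 [ 0.4708 -0.3121  0.048 ] scene@48 [ 0.475  -0.3144  0.048 ] end [ 0.6117 -0.3226  0.018 ] ax [ 0.9972 -0.0744] dist 0.14129291470910146 bar len 0.04291127698988586 spot-bar 0.02321626924012228
[ 0.3887 -0.0074  0.04  ]
[ 0.3892 -0.1115  0.04  ]
[ 0.2436 -0.0107  0.04  ]
[ 0.244  -0.1123  0.04  ]
tweez [ 0.388  -0.2053  0.    ] [ 0.3844 -0.3248  0.    ]
```

```bash
python3 -m creep '{"travel":[[-0.03,0,0.026],[-0.068,0,0.059],[-0.105,0,0.092],[-0.143,0,0.124],[-0.181,0,0.157],[-0.219,0,0.19],[-0.256,0,0.223],[-0.29,0,0.252]],"yaw":[0.1,0.2,0.3,0.358,0.358,0.358,0.358,0.358]}' 1 20; python3 -c "
from h import *
s=manip.read_state();print(s['tcp_pos'],s['orientation'],s['contact_force'],s['opening'])"
```

```text
clock: 0.9
tcp_pos: [0.3711, -0.2702, 0.2562]
orientation: [[-0.0, 0.0, 1.0], [-1.0, 0.0, -0.0], [-0.0, -1.0, 0.0]]
contact_force: [0.6, -0.8, -0.1]
opening: -0.0001
[ 0.37105155 -0.27024327  0.25616737] [[-2.23365064e-04  1.68505874e-04  9.99999961e-01]
 [-9.99999972e-01  7.20634633e-05 -2.23377210e-04]
 [-7.21011008e-05 -9.99999983e-01  1.68489773e-04]] [ 0.56437508 -0.80044656 -0.1493099 ] -0.0001234086079165215
```

```bash
python3 -m creep '{"travel":[[-0.04,0,0.015],[-0.08,0.01,0.03],[-0.12,0.025,0.045],[-0.155,0.05,0.06],[-0.18,0.08,0.07],[-0.195,0.1,0.075],[-0.199,0.12,0.075],[-0.199,0.126,0.075]],"yaw":[0,0,0,0,0,0,0,0]}'
python3 - <<'E'
from h import *
import cv2
m=manip.camera_model("wrist");print(m, manip.read_state()['tcp_pos'])
for n in("scene","wrist"): cv2.imwrite(f"pics/{n}1.png",np.clip(manip.capture(n)[...,::-1]*1.5,0,255).astype(np.uint8))
E
```

```text
clock: 1.7
tcp_pos: [0.4451, -0.0725, 0.1281]
orientation: [[0.001, -0.003, 1.0], [-1.0, 0.001, 0.001], [-0.001, -1.0, -0.003]]
contact_force: [-0.2, 0.4, -0.6]
opening: 0.0001
{'fx': 329.2317110110756, 'fy': 329.2317110110756, 'cx': 277.067559593556, 'cy': 215.46360561878964, 'cam_to_world': array([[ 0.00129371,  0.95224126,  0.30534391,  0.5230749 ],
       [-0.9999976 ,  0.00177123, -0.00128683, -0.07230171],
       [-0.00176621, -0.30534152,  0.95224127,  0.24720513],
       [ 0.        ,  0.        ,  0.        ,  1.        ]])} [ 0.44508503 -0.07250286  0.12809466]
```

View pics/wrist1.png

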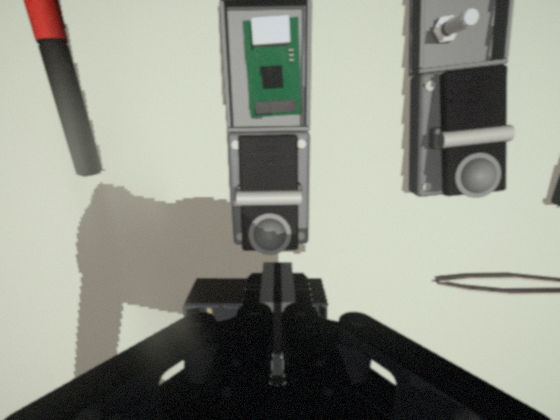

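View pics/scene1.png

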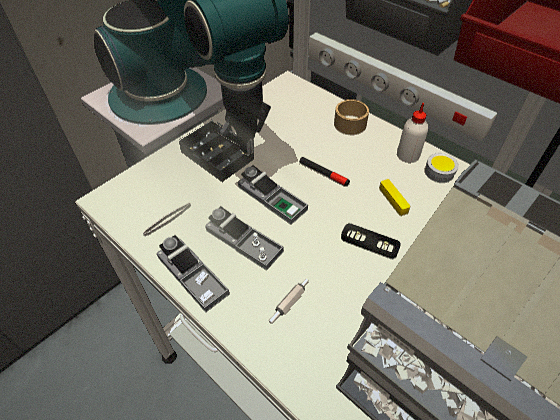

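The wrist view shows the board dome at (270,233) and the bolt dome at (478,175). The fingertips are at (277,268), short of the dome in the picture. I'll cross-check against the earlier measurement.

Run:
```python
from h import *
for u,v in((270,233),(478,175)): print(plane('wrist',u,v,.046))
m=manip.camera_model('wrist');T=m['cam_to_world']
s=manip.read_state();print(s['tcp_pos'])
p=s['tcp_pos']+s['orientation'][:,1]*.025
c=np.linalg.inv(T)@np.r_[p,1];print('tip px',m['cx']+m['fx']*c[0]/-c[2],m['cy']+m['fy']*c[1]/c[2])
a=ray('wrist',270,233)
t=ray('top',235+123.5/4.7-.5,155+449.5/4.7-.5);s_=ray('scene',145+392.5/3.7-.5,155+60.5/3.7-.5)
print(tri([a,t,s_]))
```

```text
[ 0.4464809  -0.06836416  0.046     ]
[ 0.48509297 -0.19805587  0.046     ]
[ 0.44552593 -0.07344198  0.1297518 ]
tip px 277.76772563840575 277.47667425897635
(array([ 0.44523581, -0.06906574,  0.04283452]), [np.float64(0.0007795128739371979), np.float64(0.0005917031008908635), np.float64(0.00030100615384767135)])
```

All three cameras agree to within 1 mm: board (0.446,-0.070). I'll come down at the board, fast at first, then slow.

```bash
python3 -m creep '{"travel":[[-0.002,0.02,0],[-0.003,0.04,0],[-0.003,0.048,0],[-0.003,0.052,0],[-0.003,0.055,0],[-0.003,0.058,0],[-0.003,0.06,0],[-0.003,0.06,0]],"yaw":[0,0,0,0,0,0,0,0]}'
python3 - <<'E'
from h import *
import cv2
for i in range(2):
  s=manip.read_state();print(s['tcp_pos'],s['contact_force'])
  if i==0: cv2.imwrite("pics/wrist2.png",np.clip(manip.capture("wrist")[...,::-1]*1.5,0,255).astype(np.uint8))
E
```

```text
clock: 2.6
tcp_pos: [0.446, -0.0705, 0.0705]
orientation: [[-0.0, 0.0, 1.0], [-1.0, -0.0, -0.0], [0.0, -1.0, 0.0]]
contact_force: [-0.2, -0.9, 1.4]
opening: 0.0
[ 0.44602586 -0.07047537  0.07050487] [-0.16623471 -0.89691316  1.37572507]
[ 0.4460464  -0.07044978  0.07056832] [-0.09231364 -0.74106031  0.87901684]
```

View pics/wrist2.png

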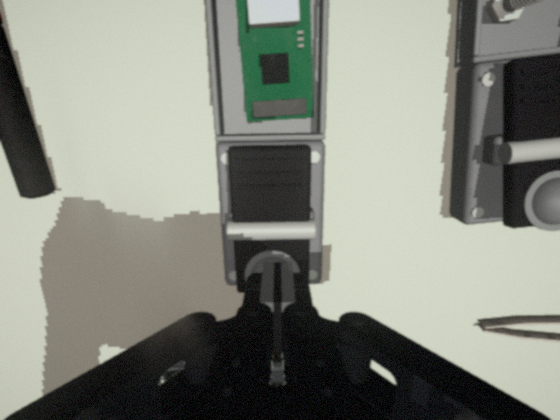

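The tips are centred on the dome at about (273,265) with light contact. Continuing down slowly.

```bash
python3 -m creep '{"travel":[[0,0.002,0],[0,0.003,0],[0,0.004,0],[0,0.005,0],[0,0.006,0],[0,0.007,0],[0,0.0075,0],[0,0.0075,0]],"yaw":[0,0,0,0,0,0,0,0]}'
python3 - <<'E'
from h import *
import cv2
f=[]
s=manip.read_state();print(s['tcp_pos'],s['contact_force'],s['moment'])
cv2.imwrite("pics/scene3.png",manip.capture("scene")[...,::-1])
cv2.imwrite("pics/wrist3.png",np.clip(manip.capture("wrist")[...,::-1]*1.5,0,255).astype(np.uint8))
s=manip.read_state();print(s['tcp_pos'],s['contact_force'])
E
```

```text
clock: 3.45
tcp_pos: [0.4464, -0.0704, 0.0631]
orientation: [[-0.0, 0.001, 1.0], [-1.0, -0.0, -0.0], [0.0, -1.0, 0.001]]
contact_force: [1.2, 0.3, 5.5]
opening: -0.0001
[ 0.44635316 -0.07039862  0.06314526] [1.18466333 0.2963702  5.54605946] [ 0.13003794 -0.14628224 -0.04180145]
[ 0.44633853 -0.07042462  0.06319234] [ 0.75529128 -0.49167071  6.75801533]
```

View pics/wrist3.png

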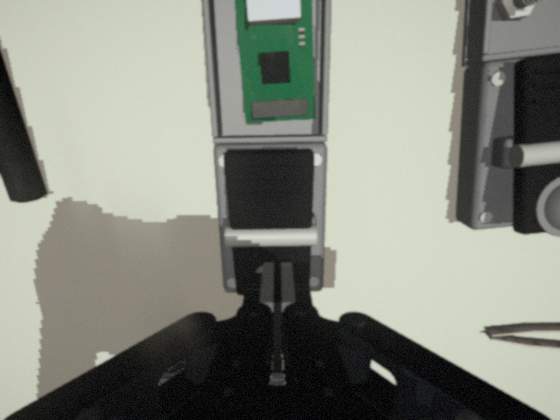

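The force is about 6 N, above the 3.3 N at which the button yields, so the rocker is on its stop. Next I'll lift and cross to the bolt station.

```bash
python3 -m creep '{"travel":[[0,-0.02,0],[0,-0.055,0],[0.02,-0.067,0.008],[0.055,-0.067,0.02],[0.09,-0.067,0.03],[0.115,-0.067,0.037],[0.1285,-0.067,0.039],[0.1285,-0.067,0.039]],"yaw":[0,0,0,0,0,0,0,0]}'
python3 - <<'E'
from h import *
import cv2
s=manip.read_state();print(s['tcp_pos'],s['contact_force'])
m=manip.camera_model('wrist')
w=manip.capture("wrist");sc=manip.capture("scene")
cv2.imwrite("pics/wrist4.png",np.clip(w[...,::-1]*1.5,0,255).astype(np.uint8))
c=sc[155:315,145:315,::-1]
cv2.imwrite("pics/scene4.png",cv2.resize(np.clip(c*1.6,0,255).astype(np.uint8),None,fx=3.5,fy=3.5,interpolation=cv2.INTER_CUBIC))
E
```

```text
clock: 4.35
tcp_pos: [0.4847, -0.1998, 0.1292]
orientation: [[-0.002, -0.001, 1.0], [-1.0, 0.0, -0.002], [-0.0, -1.0, -0.001]]
contact_force: [0.4, 0.7, 0.4]
opening: 0.0004
[ 0.48469372 -0.1998182   0.12924657] [0.37499107 0.70154719 0.355016  ]
```

View pics/wrist4.png

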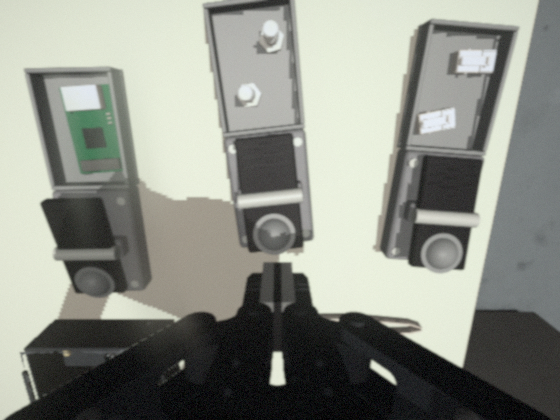

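View pics/scene4.png

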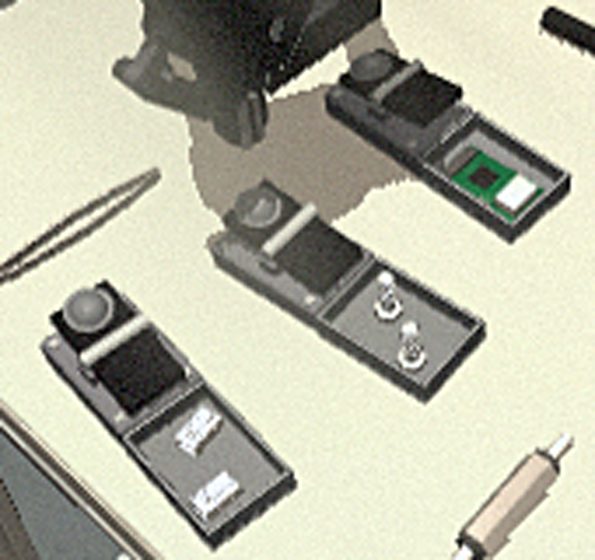

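The board rocker is over, with its far end raised in both views. In the wrist view the bolt dome is at (274,233) and the clip dome at (441,251).

```bash
python3 - <<'E'
from h import *
print(plane('wrist',274,233,.046),plane('wrist',441,251,.046),manip.read_state()['tcp_pos'])
E
python3 -m creep '{"travel":[[0,0.02,0],[0,0.04,0],[0,0.05,0],[0,0.054,0],[0,0.058,0],[0,0.061,0],[0,0.064,0],[0,0.066,0]],"yaw":[0,0,0,0,0,0,0,0]}'
```

```text
[ 0.48570265 -0.19581838  0.046     ] [ 0.47289013 -0.30744823  0.046     ] [ 0.48458408 -0.19831191  0.12948884]
clock: 5.25
tcp_pos: [0.4854, -0.199, 0.0643]
orientation: [[-0.0, 0.001, 1.0], [-1.0, -0.0, -0.0], [0.0, -1.0, 0.001]]
contact_force: [2.1, 1.6, 5.3]
opening: -0.0
```

```bash
python3 -m creep '{"travel":[[0,0.0005,0],[0,0.001,0],[0,0.001,0],[0,0.001,0],[0,0.001,0],[0,0.001,0],[0,0.001,0],[0,0.001,0]],"yaw":[0,0,0,0,0,0,0,0]}'; python3 -m creep '{"travel":[[0,-0.02,0],[0,-0.055,0],[0.02,-0.067,-0.003],[0.055,-0.067,-0.006],[0.085,-0.067,-0.01],[0.105,-0.067,-0.013],[0.112,-0.067,-0.013],[0.112,-0.067,-0.013]],"yaw":[0,0,0,0,0,0,0,0]}'
python3 - <<'E'
from h import *
import cv2
s=manip.read_state();print(s['tcp_pos'],s['contact_force'])
m=manip.camera_model('wrist')
w=manip.capture("wrist");sc=manip.capture("scene")
cv2.imwrite("pics/wrist5.png",np.clip(w[...,::-1]*1.5,0,255).astype(np.uint8))
c=sc[155:315,145:315,::-1]
cv2.imwrite("pics/scene5.png",cv2.resize(np.clip(c*1.6,0,255).astype(np.uint8),None,fx=3.5,fy=3.5,interpolation=cv2.INTER_CUBIC))
E
```

```text
clock: 6.05
tcp_pos: [0.4855, -0.199, 0.0636]
orientation: [[-0.0, 0.002, 1.0], [-1.0, -0.0, -0.0], [0.0, -1.0, 0.002]]
contact_force: [1.4, 2.4, 5.2]
opening: -0.0
clock: 6.85
tcp_pos: [0.4717, -0.3113, 0.1296]
orientation: [[-0.001, -0.0, 1.0], [-1.0, 0.0, -0.001], [-0.0, -1.0, -0.0]]
contact_force: [0.9, 0.3, -0.6]
opening: -0.0
[ 0.47173652 -0.31129873  0.12955771] [ 0.93399481  0.32194863 -0.57394534]
```

View pics/wrist5.png

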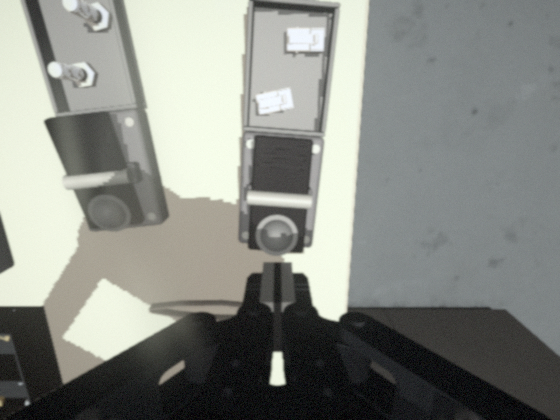

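View pics/scene5.png

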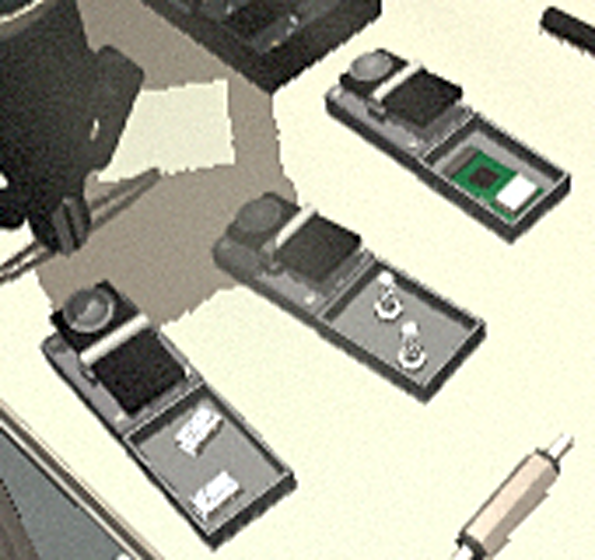

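The board and bolt rockers are over. The clip dome at (276,235) sits in line with the tips, so I'll press it.

```bash
python3 -m creep '{"travel":[[0,0.02,0],[0,0.04,0],[0,0.05,0],[0,0.054,0],[0,0.058,0],[0,0.061,0],[0,0.064,0],[0,0.066,0]],"yaw":[0,0,0,0,0,0,0,0]}';python3 -m creep '{"travel":[[0,0.0005,0],[0,0.001,0],[0,0.001,0],[0,0.001,0],[0,0.001,0],[0,0.001,0],[0,0.001,0],[0,0.001,0]],"yaw":[0,0,0,0,0,0,0,0]}'; python3 -m creep '{"travel":[[0,-0.02,0],[0,-0.055,0],[0,-0.1,0],[0,-0.14,0],[0,-0.16,-0.02],[0,-0.17,-0.03],[0,-0.17,-0.03],[0,-0.17,-0.03]],"yaw":[0,0,0,0,0,0,0,0]}'
python3 - <<'E'
from h import *
import cv2
s=manip.read_state();print(s['tcp_pos'],s['contact_force'])
w=manip.capture("wrist");sc=manip.capture("scene")
cv2.imwrite("pics/wrist6.png",np.clip(w[...,::-1]*1.5,0,255).astype(np.uint8))
c=sc[155:315,145:315,::-1]
cv2.imwrite("pics/scene6.png",cv2.resize(np.clip(c*1.6,0,255).astype(np.uint8),None,fx=3.5,fy=3.5,interpolation=cv2.INTER_CUBIC))
E
```

```text
clock: 7.75
tcp_pos: [0.4724, -0.3111, 0.0643]
orientation: [[-0.0, 0.001, 1.0], [-1.0, -0.001, -0.0], [0.001, -1.0, 0.001]]
contact_force: [2.4, 0.7, 6.1]
opening: 0.0003
clock: 8.55
tcp_pos: [0.4725, -0.3111, 0.0636]
orientation: [[-0.0, 0.002, 1.0], [-1.0, -0.001, -0.0], [0.001, -1.0, 0.002]]
contact_force: [2.0, 0.3, 6.3]
opening: 0.0002
clock: 9.35
tcp_pos: [0.4418, -0.3108, 0.2315]
orientation: [[-0.001, -0.001, 1.0], [-1.0, 0.001, -0.001], [-0.001, -1.0, -0.001]]
contact_force: [0.1, 0.3, -0.4]
opening: -0.0001
[ 0.4417714  -0.31080905  0.23150252] [ 0.11417117  0.2640639  -0.43059019]
```

View pics/wrist6.png

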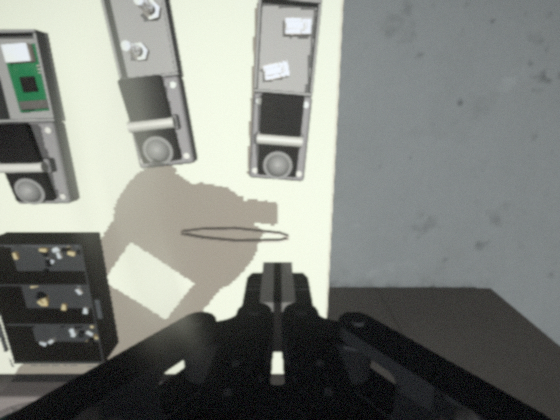

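View pics/scene6.png

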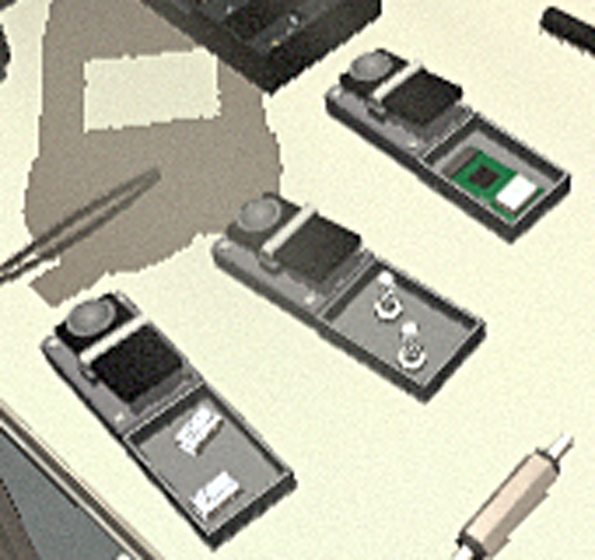

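All three rockers now show the near end down and the far end up, and the trays and loose items look as they did. Each steady hold was at 5–7 N, which a rocker short of its stop (about 1.5 N) couldn't give. Handing in.

```bash
python3 -c "
from bench import manip
print(manip.sign_off())"
```

```text
the job is handed in; nothing more can be done
None
```

I pressed the three rocker buttons with closed fingertips in the order asked: board, then bolts, then white connector housings. I then lifted the arm clear and handed the job in at about 9.5 s.

- **Rockers fully over:** the steady press force was about 5.5–6.8 N at the board, 5.2 N at the bolts and 6.3 N at the housings. Each is above the 3.3 N at which the button yields, so each rocker was on its stop. The last wrist and scene pictures show all three near ends down and staying down.
- **Everything else:** the tray contents and tweezers looked unmoved in the last pictures. The marker and gauge were only partly in view. After lifting, the force reading was back to its noise, about 0.4 N.
- **Disagreements:** triangulated dome heights came out at 43–44 mm, against about 50 mm given for the dome tops. I took that as outline and calibration error, because the press heights fitted the given geometry. For the bolt and housing domes, the last wrist-camera fixes were 3–6 mm to the left of the two-camera ones. I kept the two-camera positions, and the tips lined up with the domes in the picture before each press.

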